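# Open the ratchet stop on the washroom ledge

## Task

Open the ratchet stop on the ledge all the way: press down the orange release pad on the white sliding jaw and, keeping it pressed, push the jaw back along its bar until it is fully home against the end block, then let go so that the pad springs up again. Only press and push with the fingertips: do not lift, carry, tip or shift the black pump dispenser, the soap dish, the soap or the tongue scraper.

Things in the scene. Friction and masses are not known exactly. Their poses are not given: they have to be found in the camera images.
- rail: Fixed part of the ratchet stop. Origin on the ledge under the bar; z up. Steel bar (30 mm wide, top 37 mm above the ledge) along its y: fixed grey cheek (105 x 8 x 85 mm high) at y = -206 mm, grey end block (50 x 20 x 60 mm high) at y = +127 mm. 'Back' is +y, cheek to end block. Teeth of 7 mm pitch stop the jaw going back unless the release is down; towards the cheek it clicks along freely.
- jaw (a joint): How far the white sliding jaw is back along the bar, in m: 0 nearest the cheek, 0.14 fully home against the end block; it grows along the rail's +y. Sliding friction about 1 N; it stays where it is left. With the release up it yields at most about one tooth (7 mm) to a push.
- release (a joint): How far the orange release pad is pressed down, in m: 0 up (it may rest up to 0.002 down), 0.010 bottomed. Spring: about 2.5 N to start, 6.5 N fully down. The ratchet is free beyond 0.005; let go, the pad springs up and the jaw is locked again. A fingertip sliding on the pressed pad drags the jaw along with it, either way, so lift straight up to let go.
- pad_top (a point): Centre of the top face of the orange release pad (42 mm across the bar, 40 mm along it), 65 mm above the ledge when up, 55 mm bottomed; rides on the jaw. In the rail's frame at x = 0, y = -70 mm + joint jaw. The jaw's flat top around the pad is 49 mm above the ledge; the jaw plate (its top 90 mm above the ledge) stands 58 mm from the pad's centre towards the cheek.
- push_face (a point): Centre of the side of the white push block that faces the pad: 24 mm back (rail's +y) of the pad's centre, 80 mm above the ledge. The block is part of the jaw: 60 mm across the bar, 18 mm thick, top 100 mm above the ledge. A fingertip pressing the pad pushes the jaw back against this face.
- dispenser: Matte black closed pump dispenser, 58 mm across, 121 mm high, standing loose on the ledge between cheek and jaw plate, on the rail's -x side of the bar. Origin under its centre. Leave alone.
- dish: White oval ceramic soap dish, 130 x 90 x 23 mm high, loose on the ledge. Origin under its centre. Leave alone.
- soap: Pale green bar of soap, 66 x 40 x 20 mm, lying in the dish. Origin under its centre. Leave alone.
- scraper: Stainless U-shaped tongue scraper of 6 mm wire, 117 x 50 mm, lying on the ledge. Origin under its middle. Leave alone.

How it is judged:
On the way, in this order (a step that is already met when the one before it is completed fails the run):
1. the release pad is pressed down while the jaw is still forward (value of joint release above 0.005 m and value of joint jaw below 0.09 m), for 0.1 s.
2. the jaw is pushed fully home with the release still down (value of joint jaw above 0.134 m and value of joint release above 0.0035 m), for 0.05 s.
At the end, for the whole second after the job is handed in: The jaw is home (within 6 mm of the end block), the release pad is up again (within 4 mm), and dispenser, dish and scraper are within 15 mm (soap 20 mm) of where they stood, the dispenser upright (within 0.15 rad) (value of joint jaw above 0.134 m and value of joint release below 0.004 m and distance of each of dispenser, dish, scraper from where it was at the start of the episode below 0.015 m and angle between dispenser's own z axis and vertical below 0.15 rad and distance of soap from where it was at the start of the episode below 0.02 m); the robot touches nothing.
It fails at once if the dispenser is shifted by 15 mm, lifted or tipped (distance of dispenser from where it was at the start of the episode above 0.015 m or angle between dispenser's own z axis and vertical above 0.15 rad).
It fails at once if the dish, soap or scraper is shifted or lifted (distance of any of dish, scraper from where it was at the start of the episode above 0.015 m or distance of soap from where it was at the start of the episode above 0.02 m).
It also fails if it takes over 35 s, if anything falls off the work surface, if the arm or the gripper's body presses on something with over 40 N, if the wrist force passes 120 N, or if a joint passes its speed limit or range.

## Robot

A 7-joint arm with a two-finger parallel gripper is mounted at the origin on the work surface. World frame = base frame: x ahead of the robot, y to its left, z up, the work surface at z = 0. Lengths are in m, angles in rad, forces in N, time in s.
With the tool pointing down it reaches from about 0.4 to 0.875 m from the base axis. Payload 19.3 kg.
Tool frame: the origin (TCP) lies midway between the tips of the shut fingers; the grasp point (between the pads) lies 19 mm behind it (bot.pinch_z is the distance from the TCP to the grasp point, in m); z points along the fingers, y is the line along which they close (so a half turn about z gives the same grasp; the last joint's range is limited). The gripper opens to 85 mm and grips with 20 to 120 N. Pads are 22 mm wide; open, the fingers measure 114 mm over their backs; the gripper's body (76 mm by 85 mm) begins 54 mm behind the grasp point. The pads swing forward as they close: fully open they stand 13 mm farther back than shut.
Start: joints at [1.195, 0.521, -0.036, 1.599, 0.021, 1.021, -0.113], TCP at [0.188, -0.596, 0.231] pointing down, gripper open.
Joint ranges: [-2.91, 2.91], [-0.3, 2.13], [-1.5, 1.42], [0.17, 2.43], [-1.26, 4.41], [0.16, 1.93], [-2.52, 2.52]. Speed limits (rad/s): [1.89, 1.89, 2.39, 2.39, 3.01, 3.01, 3.01].

## Interface

Orientations are given as [roll, pitch, yaw] about the fixed x, y, z axes, in that order (R = Rz(yaw) Ry(pitch) Rx(roll)).
In Python, from workcell import observe, viewer, bot gives the robot as it stands. The module is installed in compiled form; this text tells all that it offers.
- The arm moves only by the tool play_rows, never from a script. Its argument "motion" is a list of rows, each a list of 7 numbers: the shift along the tool's x, y, z in cm, then the turn, a rotation vector about the tool's x, y, z in rad, then the opening, from -1 (shut) to 1 (fully open), so that 0 is half open. A call has exactly 5 rows; each row is the pose to reach, as a shift and turn from the pose commanded when the call began, along the tool's axes at that moment; what a row does not reach only later rows make up. A row lasts 1/10 s, in which the tool goes at most 50 mm and 8.59 degrees, less where a joint would pass 70% of its speed; a pose out of reach is approached as far as the arm can. A call with a gripper value outside its range is refused whole. The fingers move at their own pace and stop on an object; "squeeze" is the grip in N (left out, the last holds). Time passes only in rows, so rows that repeat a pose let the fingers close, or fill a call up. It gives the time, the measured TCP pose, the force, the opening and the grip force at its end, in the units of the state.
- observe(): the state, without advancing time (a new reading comes with each control period).
- viewer.grab_frame(name): name is "scene" or "top" or "wrist"; returns (picture, depth): 384x512x3 uint8, red, green, blue; 384x512 float32, m along the optical axis (not along the pixel's ray), 0 where there is no reading.
- viewer.camera_info(name): a dict with "fx", "fy", "cx", "cy" (pixels), "R" (3x3) and "t" (3): a world point X has camera coordinates R X + t. Camera axes: x right, y down, z forward; pixel columns grow to the right and rows downward; lengths in m; the calibration is good to about 2 mm. The wrist camera is an equidistant fisheye: a pixel r from the principal point sees the ray r / f radians off the axis. A picture is of the moment at which its call begins: read the wrist's pose just before it. camera_info takes no time and is no camera call; for the wrist camera it gives the pose at the moment of the call.
- bot.job_done(): hands the job in; it is judged then, once.
The state is a dict: "clock": time; "qpos": joint angles; "qd": joint speeds; "joint_efforts": joint torques, N m; "position": TCP position; "tool_rot": TCP orientation; "force": force on the tool from outside, world axes, zero at the start; "moment": the same for the moment, N m; "grip_width": finger opening in m; "finger_force": force on a finger pad.
Only numpy, scipy, OpenCV 4.12 (cv2) and the standard library are available. Lean on these libraries where they do the work, as an engineer would, in place of code of your own. Each camera call takes 0.05 s, during which the arm holds its last target. There are 200 camera calls.

## Working session

There is one attempt and no reset: what is moved stays moved. The work goes in short steps, Python scripts to look and compute and a tool call to move; the robot and the scene stay as the last step left them, time stands still between calls to the robot, and variables do not carry over. Pictures are saved under pics/ and viewed, at most 10 in all, crops included, and the job is handed in when it is done.

Besides the shell and the picture viewer there is one more tool, called after "Emit:" as a command line: name --pt "numbers of a row" for each row, then --argument value for the rest. play_rows: Moves the arm, as the interface text tells. Its arguments: {"type":"object","properties":{"motion":{"type":"array"},"squeeze":{"type":"number"}},"required":["motion"]}

```bash
mkdir -p pics; python3 - <<'E'
from workcell import observe, viewer, bot
import cv2,numpy as np
s=observe();print(s['clock'],s['position'],s['tool_rot'],s['grip_width'])
for n in('scene','top'):
    p,d=viewer.grab_frame(n);cv2.imwrite(f'pics/{n}.png',p[:,:,::-1]);np.savez(f'{n}.npz',p=p,d=d,**{k:np.array(v) for k,v in viewer.camera_info(n).items()})
    i=viewer.camera_info(n);K=[i[k] for k in('fx','fy','cx','cy')];R=np.array(i['R']);t=np.array(i['t'])
    h=cv2.cvtColor(p,cv2.COLOR_RGB2HSV);m=(h[...,0]<22)&(h[...,0]>5)&(h[...,1]>170)&(h[...,2]>120)&(d>0)
    v,u=np.nonzero(m);z=d[v,u];X=(np.c_[(u-K[2])*z/K[0],(v-K[3])*z/K[1],z]-t)@R
    print(n,len(u),u.mean() if len(u) else 0,v.mean() if len(u) else 0,np.percentile(X,[5,50,95],axis=0).round(3) if len(u) else 0)
E
```

```text
0.0 [ 0.18802575 -0.59571406  0.23072788] [-3.14047508e+00  9.75172779e-05  3.05783704e-01] 0.08532044943510557
scene 153 269.1307189542484 187.88888888888889 [[ 0.541 -0.011  0.062]
 [ 0.557 -0.001  0.064]
 [ 0.575  0.009  0.066]]
top 44 235.9318181818182 184.4090909090909 [[ 0.535 -0.     0.059]
 [ 0.564  0.016  0.061]
 [ 0.576  0.026  0.064]]
```

View pics/top.png

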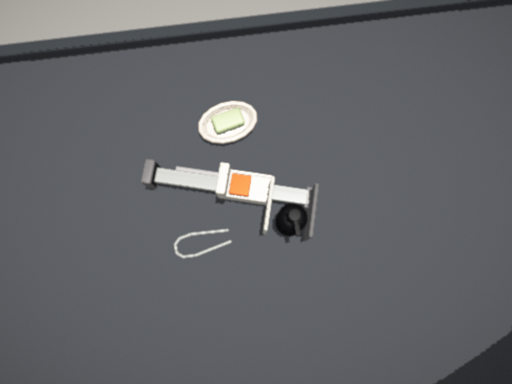

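View pics/scene.png

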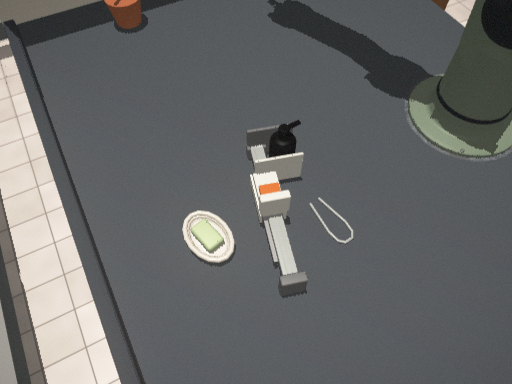

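```bash
python3 - <<'E'
import numpy as np,cv2
for n in('top','scene'):
    f=np.load(n+'.npz');p,d,R,t=f['p'],f['d'],f['R'],f['t']
    v,u=np.indices(d.shape);X=(np.stack([(u-f['cx'])*d/f['fx'],(v-f['cy'])*d/f['fy'],d],-1)-t)@R
    h=cv2.cvtColor(p,cv2.COLOR_RGB2HSV)
    box=(X[...,0]>.4)&(X[...,0]<.75)&(X[...,1]>-.3)&(X[...,1]<.35)&(d>0)
    bar=box&(abs(X[...,2]-.037)<.005)&(h[...,2]>90)&(h[...,1]<60)
    P=X[bar][:,:2]
    l=cv2.fitLine(P.astype(np.float32),cv2.DIST_HUBER,0,.01,.01).ravel();print(n,len(P),l,np.arctan2(l[1],l[0]))
    D=l[:2]*np.sign(l[1]);c=l[2:]
    N=np.array([D[1],-D[0]])
    s=(X[...,:2]-c)@D;w=(X[...,:2]-c)@N
    def rep(k,m):
        print(k,m.sum(),'s',np.percentile(s[m],[2,50,98]).round(3),'w',np.percentile(w[m],[2,50,98]).round(3),'z',np.median(X[m][:,2]).round(3),'xy',np.median(X[m],0).round(3))
    h_=X[...,2]
    rep('bar',bar)
    rep('orange',box&(h[...,0]<22)&(h[...,0]>3)&(h[...,1]>150)&(h[...,2]>100))
    rep('pushtop',box&(abs(h_-.1)<.006)&(h[...,2]>150)&(h[...,1]<60))
    rep('platetop',box&(abs(h_-.09)<.005)&(h[...,2]>150)&(h[...,1]<60))
    rep('endtop',box&(abs(h_-.06)<.004)&(s>.1))
    rep('cheektop',box&(abs(h_-.085)<.004)&(s<-.1))
    print('c',c)
E
```

```text
top 1545 [0.27880928 0.9603465  0.5646885  0.03081116] 1.2882423
bar 1545 s [-0.164  0.043  0.146] w [-0.024 -0.     0.019] z 0.036 xy [0.575 0.072 0.036]
orange 350 s [-0.042 -0.025 -0.008] w [-0.02  -0.001  0.018] z 0.061 xy [0.556 0.007 0.061]
pushtop 296 s [0.    0.009 0.017] w [-0.028 -0.001  0.029] z 0.098 xy [0.567 0.039 0.098]
platetop 214 s [-0.089 -0.085  0.012] w [-0.081 -0.029  0.019] z 0.088 xy [ 0.517 -0.04   0.088]
endtop 229 s [0.152 0.161 0.17 ] w [-0.025 -0.002  0.022] z 0.058 xy [0.608 0.186 0.058]
cheektop 483 s [-0.174 -0.155 -0.109] w [-0.079 -0.046  0.016] z 0.084 xy [ 0.48  -0.104  0.084]
c [0.5646885  0.03081116]
scene 1564 [0.26991376 0.9628845  0.5705131  0.03205704] 1.2974929
bar 1564 s [-0.165  0.051  0.138] w [-0.06   0.001  0.147] z 0.038 xy [0.589 0.08  0.038]
orange 164 s [-0.045 -0.035 -0.026] w [-0.023 -0.003  0.016] z 0.064 xy [ 0.558 -0.001  0.064]
pushtop 241 s [-0.001  0.008  0.015] w [-0.032 -0.003  0.025] z 0.101 xy [0.569 0.04  0.101]
platetop 130 s [-0.09  -0.087 -0.084] w [-0.085 -0.036  0.012] z 0.091 xy [ 0.512 -0.043  0.091]
endtop 299 s [0.15  0.161 0.17 ] w [-0.026 -0.002  0.021] z 0.061 xy [0.612 0.187 0.061]
cheektop 274 s [-0.176 -0.144 -0.108] w [-0.081 -0.036  0.013] z 0.085 xy [ 0.498 -0.097  0.085]
c [0.5705131  0.03205704]
```

Emit:
play_rows --pt "3 -2.6 0 0 0 -0.06 -1" --pt "6 -5.2 0 0 0 -0.12 -1" --pt "9 -7.9 0 0 0 -0.18 -1" --pt "12 -10.5 0 0 0 -0.24 -1" --pt "15.1 -13.1 0 0 0 -0.3 -1"

```text
clock: 0.6
position: [0.2931, -0.4241, 0.2311]
tool_rot: [-3.141, 0.0, 0.608]
force: [0.5, -0.5, 0.2]
grip_width: 0.0125
finger_force: 0.0
```

```bash
cat > to.py <<'E'
import sys,numpy as np
from workcell import observe
from scipy.spatial.transform import Rotation as Ro
def to(x,y,z,yaw=1.290):
    s=observe();R=Ro.from_euler('xyz',s['tool_rot']);T=Ro.from_euler('xyz',[np.pi,0,yaw])
    print(s['clock'],s['position'].round(4) if hasattr(s['position'],'round') else s['position'],'shift cm',(R.inv().apply(np.array([x,y,z])-s['position'])*100).round(2),'turn',(R.inv()*T).as_rotvec().round(3),'F',np.round(s['force'],1),'q',np.round(s['qpos'],2),s['grip_width'])
to(*map(float,sys.argv[1:]))
E
python3 to.py .558 .007 .2
```

```text
0.6 [ 0.2931 -0.4241  0.2311] shift cm [ 46.37 -20.25   3.12] turn [-0.     0.    -0.682] F [ 0.5 -0.5  0.2] q [ 0.98  0.35 -0.16  1.88  0.07  0.92 -0.18] 0.012488348794138446
```

Emit:
play_rows --pt "4.6 -2.0 0 0 0 -0.07 -1" --pt "9.2 -4.0 0 0 0 -0.14 -1" --pt "13.8 -6.0 0 0 0 -0.21 -1" --pt "18.4 -8.0 0 0 0 -0.28 -1" --pt "23 -10 0 0 0 -0.35 -1"

```text
clock: 1.1
position: [0.425, -0.2113, 0.2314]
tool_rot: [3.141, 0.0, 0.958]
force: [0.4, -0.9, 0.1]
grip_width: 0.0
finger_force: 0.0
```

```bash
python3 to.py .558 .007 .16
```

```text
1.1 [ 0.425  -0.2113  0.2314] shift cm [25.51 -1.67  7.13] turn [ 0.     0.    -0.332] F [ 0.4 -0.9  0.1] q [ 0.62  0.3  -0.34  1.97  0.13  0.89 -0.41] 4.84537119315013e-05
```

Emit:
play_rows --pt "4.5 -0.3 0 0 0 -0.07 -1" --pt "9 -0.6 0 0 0 -0.14 -1" --pt "13.5 -0.9 1 0 0 -0.2 -1" --pt "18 -1.1 3 0 0 -0.26 -1" --pt "22 -1.4 5 0 0 -0.33 -1"

```text
clock: 1.6
position: [0.5409, -0.0234, 0.1807]
tool_rot: [3.141, -0.0, 1.289]
force: [0.0, -0.7, 0.2]
grip_width: 0.0001
finger_force: 0.0
```

Emit:
play_rows --pt "0 0 0 0 0 0 -1" --pt "0 0 0 0 0 0 -1" --pt "0 0 0 0 0 0 -1" --pt "0 0 0 0 0 0 -1" --pt "0 0 0 0 0 0 -1"

```text
clock: 2.1
position: [0.5399, -0.0263, 0.1818]
tool_rot: [3.141, 0.0, 1.284]
force: [0.4, -0.6, 0.6]
grip_width: -0.0
finger_force: 0.0
```

```bash
python3 to.py .558 .007 .085; python3 - <<'E'
from workcell import viewer
import cv2,numpy as np
for n in('wrist','scene'):
    p,d=viewer.grab_frame(n);cv2.imwrite(f'pics/{n}2.png',p[:,:,::-1])
    if n=='scene': cv2.imwrite('pics/scene2c.png',cv2.resize(p[80:310,160:380,::-1],None,fx=2.5,fy=2.5,interpolation=cv2.INTER_CUBIC))
E
```

```text
2.1 [ 0.5399 -0.0263  0.1818] shift cm [3.7  0.79 9.68] turn [ 0.001  0.    -0.006] F [ 0.4 -0.6  0.6] q [ 0.27  0.48 -0.45  1.86  0.27  0.86 -0.59] -3.128086035917927e-05
```

View pics/wrist2.png

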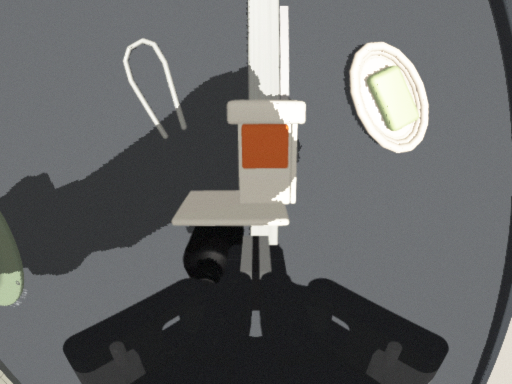

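View pics/scene2c.png

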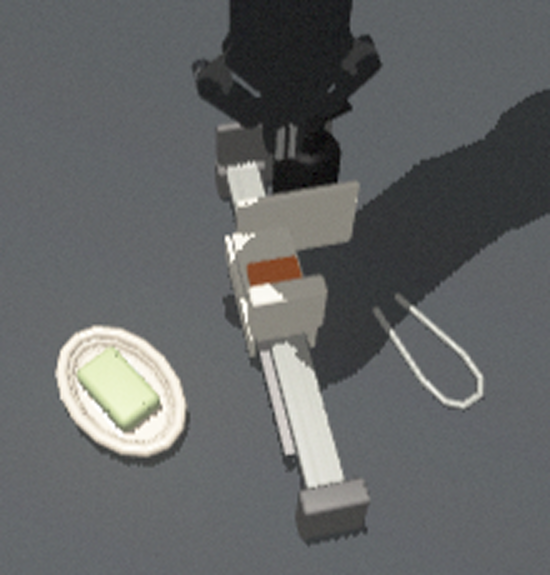

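The wrist view shows the fingertips at about (257,240) and the pad ahead at (265,146). The push block is at (266,112) and the jaw plate at (235,207). I'll measure the pad from this view as a cross-check.

```bash
python3 - <<'E'
from workcell import viewer
import cv2,numpy as np
i=viewer.camera_info('wrist');p,d=viewer.grab_frame('wrist')
R=np.array(i['R']);t=np.array(i['t'])
h=cv2.cvtColor(p,cv2.COLOR_RGB2HSV);m=((h[...,0]<22)&(h[...,1]>170)&(h[...,2]>80)&(d>0)).astype(np.uint8)
v,u=np.nonzero(m)
def pos(u,v,z):
    a=(u-i['cx'])/i['fx'];b=(v-i['cy'])/i['fy'];r=np.hypot(a,b)+1e-9;k=np.tan(r)/r
    return (np.c_[a*k*z,b*k*z,z]-t)@R
X=pos(u,v,d[v,u]);print(len(u),u.mean(),v.mean(),X.mean(0),X.min(0),X.max(0))
D=np.array([.277,.961]);N=np.array([.961,-.277]);c=np.array([.558,.007])
for w in(D,N):
    q=(X[:,:2]-c)@w;print(np.percentile(q,[1,99]))
for uv in((266,112),(266,50)):
    print(pos(np.array([uv[0]]),np.array([uv[1]]),np.array([d[uv[1],uv[0]]])))
E
```

```text
1928 264.6680497925311 145.8957468879668 [0.55898956 0.00588536 0.06119083] [ 0.53507411 -0.01824693  0.05743053] [0.58219274 0.02875213 0.0633855 ]
[-0.02022601  0.01788105]
[-0.01827339  0.02111236]
[[0.56764576 0.03691885 0.09889497]]
[[0.58599974 0.09119359 0.03452278]]
```

Emit:
play_rows --pt "1.8 0.45 0 0 0 -0.006 -1" --pt "3.6 0.9 1 0 0 -0.006 -1" --pt "3.6 0.9 4 0 0 -0.006 -1" --pt "3.6 0.9 7 0 0 -0.006 -1" --pt "3.6 0.9 9 0 0 -0.006 -1"

```text
clock: 2.75
position: [0.5581, 0.0065, 0.0896]
tool_rot: [-3.14, 0.0, 1.292]
force: [0.2, -0.1, 0.7]
grip_width: 0.0001
finger_force: 0.0
```

Emit:
play_rows --pt "0 0 0 0 0 0 -1" --pt "0 0 0 0 0 0 -1" --pt "0 0 0 0 0 0 -1" --pt "0 0 0 0 0 0 -1" --pt "0 0 0 0 0 0 -1"

```text
clock: 3.25
position: [0.5591, 0.0065, 0.0921]
tool_rot: [3.14, -0.0, 1.292]
force: [0.5, 0.2, 1.1]
grip_width: -0.0005
finger_force: 0.0
```

```bash
python3 to.py .559 .006 .053; python3 - <<'E'
from workcell import viewer
import cv2
p,d=viewer.grab_frame('scene');cv2.imwrite('pics/scene3c.png',cv2.resize(p[80:310,160:380,::-1],None,fx=2.5,fy=2.5,interpolation=cv2.INTER_CUBIC))
E
```

```text
3.25 [0.5591 0.0065 0.0921] shift cm [-0.06  0.    3.91] turn [ 0.001 -0.     0.002] F [0.5 0.2 1.1] q [ 0.17  0.63 -0.4   1.87  0.36  0.71 -0.72] -0.0005400174910841554
```

View pics/scene3c.png

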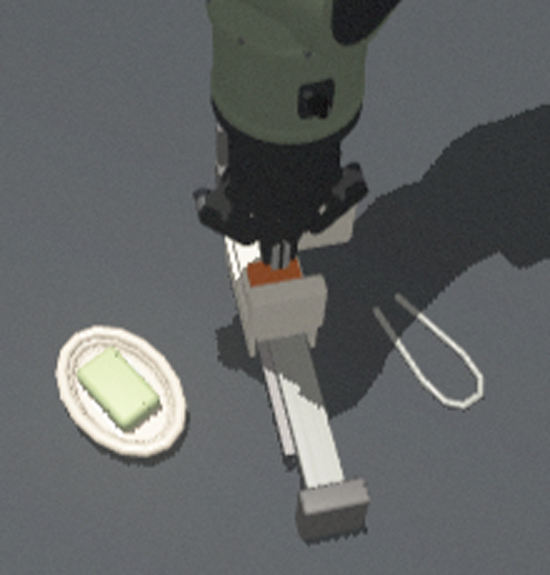

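The fingers sit over the pad at about (280,255) in the crop, between the plate and the push block. Pressing down now.

Emit:
play_rows --pt "0 0 1.5 0 0 0 -1" --pt "0 0 2.5 0 0 0 -1" --pt "0 0 3.2 0 0 0 -1" --pt "0 0 3.6 0 0 0 -1" --pt "0 0 3.6 0 0 0 -1"

```text
clock: 3.8
position: [0.5586, 0.007, 0.0552]
tool_rot: [-3.141, 0.0, 1.292]
force: [-1.6, 1.0, 7.0]
grip_width: -0.0001
finger_force: 3.0
```

```bash
python3 to.py .559 .006 .053
```

```text
3.8 [0.5586 0.007  0.0552] shift cm [-0.09  0.07  0.22] turn [-0.     0.     0.002] F [-1.6  1.   7. ] q [ 0.15  0.69 -0.37  1.89  0.39  0.64 -0.75] -8.287811540288664e-05
```

Emit:
play_rows --pt "0.6 0 0.1 0 0 0 -1" --pt "1.5 0 0.1 0 0 0 -1" --pt "2.5 0 0.1 0 0 0 -1" --pt "3.5 0 0.1 0 0 0 -1" --pt "4.5 0 0.1 0 0 0 -1"

```text
clock: 4.3
position: [0.5712, 0.0506, 0.0549]
tool_rot: [3.141, -0.0, 1.292]
force: [-5.2, 0.4, 19.0]
grip_width: -0.0
finger_force: 9.2
```

```bash
python3 to.py .595 .131 .054; python3 - <<'E'
from workcell import viewer
import cv2
p,d=viewer.grab_frame('scene');cv2.imwrite('pics/scene4c.png',cv2.resize(p[80:310,160:380,::-1],None,fx=2.5,fy=2.5,interpolation=cv2.INTER_CUBIC))
E
```

```text
4.3 [0.5712 0.0506 0.0549] shift cm [8.38 0.07 0.09] turn [ 0.    -0.     0.002] F [-5.2  0.4 19. ] q [ 0.07  0.7  -0.37  1.85  0.39  0.66 -0.81] -9.852146584734402e-06
```

View pics/scene4c.png

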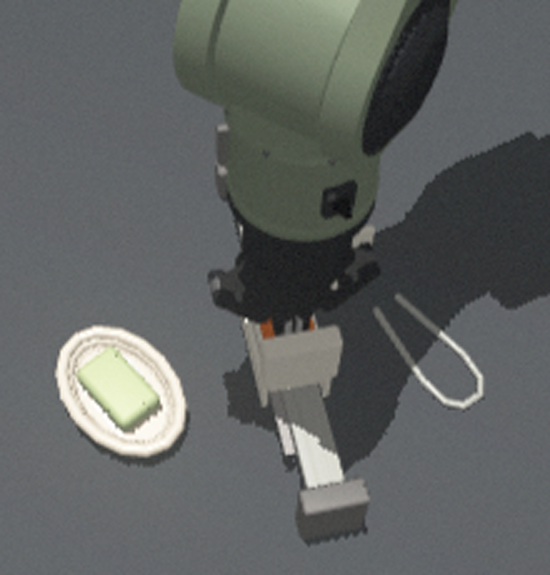

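The jaw is following the fingers: the push block has moved to about (300,360), and the pad is bottomed.

Emit:
play_rows --pt "1 0 -0.03 0 0 0 -1" --pt "2 0 -0.03 0 0 0 -1" --pt "3 0 -0.03 0 0 0 -1" --pt "4 0 -0.03 0 0 0 -1" --pt "5 0 -0.03 0 0 0 -1"

```text
clock: 4.85
position: [0.5849, 0.0987, 0.055]
tool_rot: [3.141, -0.0, 1.292]
force: [-3.7, 0.6, 13.9]
grip_width: -0.0003
finger_force: 6.9
```

Emit:
play_rows --pt "0.8 0 0 0 0 0 -1" --pt "1.4 0 0 0 0 0 -1" --pt "2 0 0 0 0 0 -1" --pt "2.5 0 0 0 0 0 -1" --pt "2.7 0 0 0 0 0 -1"

```text
clock: 5.35
position: [0.5924, 0.1249, 0.055]
tool_rot: [3.141, -0.001, 1.292]
force: [-3.3, 0.2, 12.8]
grip_width: 0.0
finger_force: 6.7
```

```bash
python3 to.py .595 .131 .054
```

```text
5.35 [0.5924 0.1249 0.055 ] shift cm [0.66 0.08 0.1 ] turn [ 0.    -0.001  0.002] F [-3.3  0.2 12.8] q [-0.06  0.74 -0.36  1.76  0.38  0.71 -0.9 ] 3.989974073157536e-05
```

Emit:
play_rows --pt "0.3 0 0 0 0 0 -1" --pt "0.6 0 0 0 0 0 -1" --pt "0.9 0 0 0 0 0 -1" --pt "1.2 0 0 0 0 0 -1" --pt "1.5 0 0 0 0 0 -1"

```text
clock: 5.85
position: [0.5964, 0.1365, 0.0549]
tool_rot: [3.141, 0.003, 1.29]
force: [-4.4, -10.1, 15.7]
grip_width: -0.0
finger_force: 7.6
```

Emit:
play_rows --pt "0.2 0 0 0 0 0 -1" --pt "0.4 0 0 0 0 0 -1" --pt "0.6 0 0 0 0 0 -1" --pt "0.7 0 0 0 0 0 -1" --pt "0.7 0 0 0 0 0 -1"

```text
clock: 6.35
position: [0.5977, 0.1402, 0.0548]
tool_rot: [-3.141, 0.007, 1.289]
force: [-11.7, -24.8, 24.8]
grip_width: 0.0
finger_force: 10.3
```

```bash
python3 to.py .595 .131 .054;python3 - <<'E'
from workcell import viewer
import cv2
p,d=viewer.grab_frame('scene');cv2.imwrite('pics/scene5c.png',cv2.resize(p[80:310,160:380,::-1],None,fx=2.5,fy=2.5,interpolation=cv2.INTER_CUBIC))
E
```

```text
6.35 [0.5977 0.1402 0.0548] shift cm [-0.96 -0.    0.08] turn [-0.001  0.007 -0.001] F [-11.7 -24.8  24.8] q [-0.09  0.75 -0.36  1.73  0.38  0.73 -0.93] 2.0700646883566717e-05
```

View pics/scene5c.png

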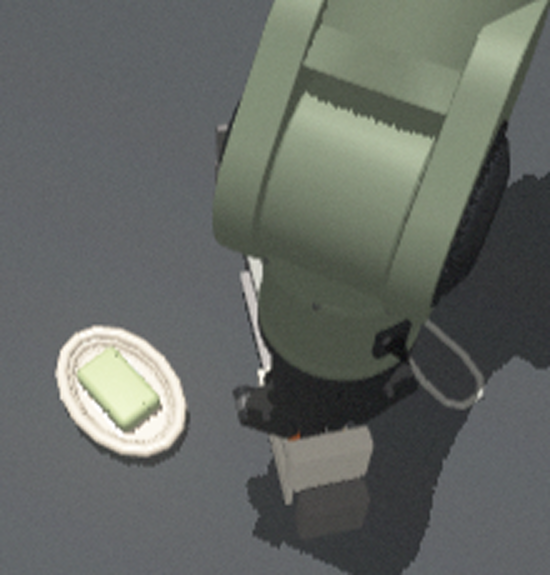

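Force of 27 N along the rail means a hard stop at the end block. I'll ease the push slightly, then lift straight up.

Emit:
play_rows --pt "-0.3 0 0 0 0 0 -1" --pt "-0.3 0 -0.7 0 0 0 -1" --pt "-0.3 0 -2.0 0 0 0 -1" --pt "-0.3 0 -4 0 0 0 -1" --pt "-0.3 0 -7 0 0 0 -1"

```text
clock: 6.9
position: [0.5967, 0.1424, 0.1246]
tool_rot: [-3.139, 0.001, 1.292]
force: [0.4, -0.3, 0.8]
grip_width: 0.0001
finger_force: 0.0
```

Emit:
play_rows --pt "0 0 -3 0 0 0 -1" --pt "-1 0 -6 0 0 0 -1" --pt "-5 0 -9 0 0 0 -1" --pt "-9 0 -10 0 0 0 -1" --pt "-12 0 -10 0 0 0 -1"

```text
clock: 7.4
position: [0.5645, 0.025, 0.2269]
tool_rot: [3.139, -0.0, 1.291]
force: [0.1, -0.7, -0.1]
grip_width: 0.0001
finger_force: 0.0
```

Emit:
play_rows --pt "0 0 0 0 0 0 -1" --pt "0 0 0 0 0 0 -1" --pt "0 0 0 0 0 0 -1" --pt "0 0 0 0 0 0 -1" --pt "0 0 0 0 0 0 -1"

```text
clock: 7.9
position: [0.5645, 0.0277, 0.2244]
tool_rot: [-3.141, -0.0, 1.293]
force: [0.3, 1.1, 1.2]
grip_width: -0.0001
finger_force: 0.0
```

```bash
python3 to.py .595 .131 .054; python3 - <<'E'
from workcell import viewer
import cv2,numpy as np
i=viewer.camera_info('wrist');p,d=viewer.grab_frame('wrist');cv2.imwrite('pics/wrist6.png',p[:,:,::-1])
R=np.array(i['R']);t=np.array(i['t']);v,u=np.indices(d.shape)
a=(u-i['cx'])/i['fx'];b=(v-i['cy'])/i['fy'];r=np.hypot(a,b)+1e-9;k=np.tan(r)/r
X=(np.stack([a*k*d,b*k*d,d],-1)-t)@R
h=cv2.cvtColor(p,cv2.COLOR_RGB2HSV);m=(h[...,0]<22)&(h[...,1]>170)&(h[...,2]>80)&(d>0)
D=np.array([.277,.961]);s=(X[...,:2]-[.559,.006])@D
print('pad',m.sum(),X[m].mean(0),np.percentile(s[m],[1,50,99]))
w=(X[...,:2]-[.559,.006])@[.961,-.277];b=(abs(w)<.02)&(d>0)
for z in(.1,.06):
    q=b&(abs(X[...,2]-z)<.005)&(s>.13)&~m;print(z,q.sum(),np.percentile(s[q],[2,50,98]) if q.any() else 0)
E
```

```text
7.9 [0.5645 0.0277 0.2244] shift cm [10.76  0.11 17.05] turn [-0.    -0.     0.003] F [0.3 1.1 1.2] q [ 0.17  0.46 -0.44  1.75  0.23  0.98 -0.64] -0.0001440935747330134
pad 471 [0.58276686 0.12376903 0.06343928] [0.10893677 0.11917868 0.13344374]
0.1 870 [0.15222335 0.16029085 0.16940075]
0.06 1176 [0.13102509 0.14695851 0.19351899]
```

View pics/wrist6.png

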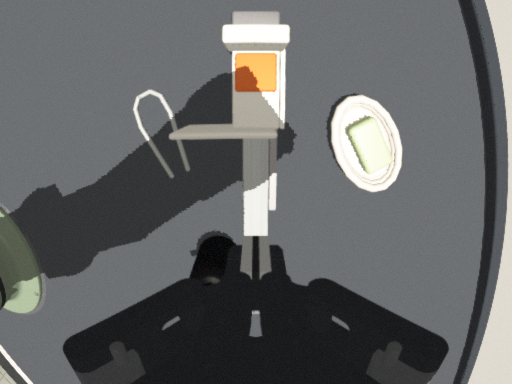

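The pad is up at z≈0.063, and the push block at (256,37) is against the end block. The jaw has moved about 128 mm, and the dispenser, dish and scraper look unmoved. Handing in.

```bash
python3 -c "
from workcell import bot
print(bot.job_done())"
```

```text
the job is handed in; nothing more can be done
None
```

I pressed the release, pushed the jaw back to a hard stop at the end block, and lifted straight up. The last view shows the pad sprung up and the dispenser, dish, soap and scraper apparently unmoved; the job is handed in, but no verdict was returned.

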